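Stir the clay pellets, then draw the extruder plunger and hold it

ROBOT

A 7-joint arm with a two-finger parallel gripper is mounted at the origin on the work surface. World frame = base frame: x ahead of the robot, y to its left, z up, the work surface at z = 0. Lengths are in m, angles in rad, forces in N, time in s.
With the tool pointing down it reaches from about 0.425 to 0.925 m from the base axis. Payload 6.8 kg.
Tool frame: the origin (TCP) lies on the mounting face of the last link; the fingertips stand 173 mm ahead of it and the grasp point (between the pads) lies 155 mm ahead of it; z points along the fingers, y is the line along which they close (so a half turn about z gives the same grasp; the last joint's range is limited). The gripper opens to 85 mm and grips with 20 to 120 N. Pads are 22 mm wide; open, the fingers measure 114 mm over their backs; the gripper's body (76 mm by 85 mm) begins 54 mm behind the grasp point. The pads swing forward as they close: fully open they stand 13 mm farther back than shut.
Start: joints at [1.005, 0.477, 0.022, 1.555, -0.011, 1.109, -0.083], TCP at [0.298, -0.606, 0.405] pointing down, gripper open.
Joint ranges: [-2.96, 2.96], [-0.34, 2.1], [-1.41, 1.46], [0.24, 2.44], [-1.37, 4.51], [0.17, 1.92], [-2.96, 2.96]. Speed limits (rad/s): [2.39, 2.39, 3.14, 3.14, 3.14, 3.14, 3.14].

INTERFACE

Orientations are given as a rotation vector (axis times angle).
In Python, from bench import r gives the robot as it stands.
- The arm moves only by the tool carry_out, never from a script. Its argument "moves" is a list of rows, each a list of 5 numbers: the shift along the tool's x, y, z in m, then the turn about the tool's z in rad, then the finger opening in m, from 0 to 0.0854. In form: [[dx, dy, dz, roll, claw], ...]. A call has exactly 8 rows; each row is the pose to reach, as a shift and turn from the pose commanded when the call began, along the tool's axes at that moment; what a row does not reach only later rows make up. A row lasts 1/10 s, in which the tool goes at most 50 mm and 8.59 degrees, less where a joint would pass 70% of its speed; a pose out of reach is approached as far as the arm can. A call with a gripper value outside its range is refused whole. The fingers move at their own pace and stop on an object; "force" is the grip in N (left out, the last holds). Time passes only in rows, so rows that repeat a pose let the fingers close, or fill a call up. It gives the time, the measured TCP pose, the force, the opening and the grip force at its end, in the units of the state.
- r.get_obs(): the state, without advancing time (a new reading comes with each control period).
- r.grab_frame(name): name is "scene" or "top" or "wrist"; returns the picture (400x640x3 uint8, red, green, blue); there is no depth.
- r.calibration(name): a dict with "fx", "fy", "cx", "cy" (pixels), "k1" (the pictures are not rectified: a ray, as slopes to the right and down, at radius r is drawn at 1 + k1 r^2 times it, then the intrinsics apply), "rvec" (rotation vector, rad) and "tvec" (3), from world to camera coordinates, as OpenCV has them. Camera axes: x right, y down, z forward; pixel columns grow to the right and rows downward; lengths in m; the calibration is good to about 2 mm. A picture is of the moment at which its call begins: read the wrist's pose just before it. calibration takes no time and is no camera call; for the wrist camera it gives the pose at the moment of the call.
- r.hand_in(): hands the job in; it is judged then, once.
The state is a dict: "clock": time; "joints": joint angles; "qvel": joint speeds; "tau": joint torques, N m; "tcp_pos": TCP position; "orientation": TCP orientation; "contact_force": force on the tool from outside, world axes, zero at the start; "moment": the same for the moment, N m; "grip_width": finger opening in m; "gripper_force": force on a finger pad.
Only numpy, scipy, OpenCV 4.12 (cv2) and the standard library are available. Lean on these libraries where they do the work, as an engineer would, in place of code of your own. Each camera call takes 0.05 s, during which the arm holds its last target. There are 200 camera calls.

TASK

Get the bench extruder ready for loading: take the wooden stirrer that stands in the bowl and stir the clay pellets with it, round and round the bowl, until at least half of them have been carried more than their own width from where they lay, spilling none; then let go of the stirrer so that it stands upright in the bowl. Then draw the extruder's plunger by its wooden knob straight along its leaning barrel, without prying sideways, until the dark ring round its shaft is level with the barrel's mouth (60 mm out), and finish while holding it there, still in the barrel. Leave the bowl where it is and do not disturb the tiles, the jar or the wood block.

Things in the scene. Friction and masses are not known exactly. Their poses are not given: they have to be found in the camera images.
- bowl: Heavy white stoneware bowl, 2.5 kg, loose, not to be shifted, left or right of the robot's centre line. Origin at the centre of its underside, z up. Outer radius 60 mm at the foot, 86 mm at the rim, 45 mm high; flat inner floor 6 mm above the origin, inner radius about 54 mm at the floor, widening straight to 80 mm at the rim.
- stirrer: Wooden stirrer, about 90 g, standing by itself on the bowl's floor near its centre: flat round foot 28 mm in diameter, 12 mm thick; stem 12 mm in diameter; round knob on top 28 mm in diameter, 80 to 112 mm above the foot's underside (top at 118 mm). Origin at the centre of the foot's underside, z up. It can be moved along the bowl's floor or just above it.
- pellet0: Terracotta-coloured clay pellet, a short cylinder 18 mm in diameter and 14 mm high, 12 g, lying in the bowl; six alike, in a ring about 37 mm from the bowl's centre. Origin at the centre of its underside.
- pellet1: Terracotta-coloured clay pellet, a short cylinder 18 mm in diameter and 14 mm high, 12 g, lying in the bowl; six alike, in a ring about 37 mm from the bowl's centre. Origin at the centre of its underside.
- pellet2: Terracotta-coloured clay pellet, a short cylinder 18 mm in diameter and 14 mm high, 12 g, lying in the bowl; six alike, in a ring about 37 mm from the bowl's centre. Origin at the centre of its underside.
- pellet3: Terracotta-coloured clay pellet, a short cylinder 18 mm in diameter and 14 mm high, 12 g, lying in the bowl; six alike, in a ring about 37 mm from the bowl's centre. Origin at the centre of its underside.
- pellet4: Terracotta-coloured clay pellet, a short cylinder 18 mm in diameter and 14 mm high, 12 g, lying in the bowl; six alike, in a ring about 37 mm from the bowl's centre. Origin at the centre of its underside.
- pellet5: Terracotta-coloured clay pellet, a short cylinder 18 mm in diameter and 14 mm high, 12 g, lying in the bowl; six alike, in a ring about 37 mm from the bowl's centre. Origin at the centre of its underside.
- barrel: Aluminium barrel of the bench extruder on a fixed grey stand, on the other side from the bowl. Leans 0.35 rad from vertical, roughly towards the robot. Origin: centre of the bore's floor; z points up the bore, y is level. Bore 28 mm wide, 100 mm deep: mouth at z = 100 mm; 52 mm outside. A feed funnel 62 mm wide sits on its +x side, centred 48 mm off axis, its edge at most 96 mm up z.
- plunger: Steel rod 26 mm in diameter, about 0.45 kg, loose in the bore (1 mm clearance), resting on its floor; slides back if let go. Origin: centre of its foot, z along the rod to the knob. Wooden knob 36 mm in diameter at z = 120 to 150 mm (rounded ends at 112 and 157), gripped across, fingers along the rod. Dark ring round the shaft at z = 40 mm, hidden in the bore at the start.
- tiles: Bystander: two stacked six-sided terracotta tiles, 100 mm across, 30 mm high in all, origin under the centre.
- jar: Bystander: closed jar 60 mm in diameter, 85 mm high, origin under the centre.
- block: Bystander: plain wood block 90 x 50 x 40 mm, origin under the centre.
Things that resemble listed ones, but are neither listed nor needed, are in the scene too. What is shaped like the stirrer but red is not meant.

How it is judged:
By the outcome, as a careful person would: the job done as asked, in the order asked, and still so for the second after the job is handed in, while the arm keeps its last pose, push and grip.
It also fails if it takes over 64 s, if anything falls off the work surface, if the arm or the gripper's body presses on something with over 40 N, if the wrist force passes 120 N, or if a joint passes its speed limit or range.

## Working session

There is one attempt and no reset: what is moved stays moved. The work goes in short steps, Python scripts to look and compute and a tool call to move; the robot and the scene stay as the last step left them, time stands still between calls to the robot, and variables do not carry over. Pictures are saved under pics/ and viewed, at most 10 in all, crops included, and the job is handed in when it is done.

Besides the shell and the picture viewer there is one more tool, called after "Request:" as a command line: name --pt "numbers of a row" for each row, then --argument value for the rest. carry_out: Moves the arm, as the interface text tells. Its arguments: {"type":"object","properties":{"moves":{"type":"array","items":{"type":"array","items":{"type":"number"}}},"force":{"type":"number"}},"required":["moves"]}

```bash
mkdir -p pics; ls
python3 - <<'E'
from bench import r
import cv2
for n in("scene","top"):
    cv2.imwrite(f"pics/{n}0.png",r.grab_frame(n)[:,:,::-1]); print(n,r.calibration(n))
print(r.get_obs())
E
```

```text
pics
scene {'fx': 453.2841538282731, 'fy': 453.2841538282731, 'cx': 318.30152103027115, 'cy': 194.30261074910732, 'k1': -0.09898514300125695, 'rvec': array([ 1.94189815,  1.47313608, -0.63327336]), 'tvec': array([-0.13726384, -0.31351546,  1.62458033])}
top {'fx': 450.0113442574792, 'fy': 450.0113442574792, 'cx': 310.7064074603457, 'cy': 203.69261830698187, 'k1': -0.018413502945761804, 'rvec': array([ 2.17115184, -2.12621351,  0.12501609]), 'tvec': array([0.01122861, 0.56354632, 1.29891665])}
{'clock': 0.1, 'joints': array([ 1.0048836 ,  0.47772513,  0.02237346,  1.55635407, -0.01148449,
        1.10930853, -0.08310217]), 'qvel': array([ 7.66224808e-05, -3.55892826e-03, -2.20237676e-05, -2.18853869e-03,
       -5.31463239e-04, -2.35859808e-04, -9.59273559e-04]), 'tau': array([ 5.26330346e-03, -5.97761214e+01,  1.61463641e+00, -2.81953186e+01,
        1.29662297e-02,  5.04307332e-03, -3.82231633e-05]), 'tcp_pos': array([ 0.29822239, -0.60526918,  0.40381752]), 'orientation': array([-3.05810419e+00, -7.12503682e-01,  8.19908599e-04]), 'contact_force': array([0.23840755, 0.69443959, 0.4087175 ]), 'moment': array([-0.05466508, -0.0594111 , -0.00963997]), 'gripper_force': 0.0, 'grip_width': 0.08527127143341688}
```

View pics/scene0.png

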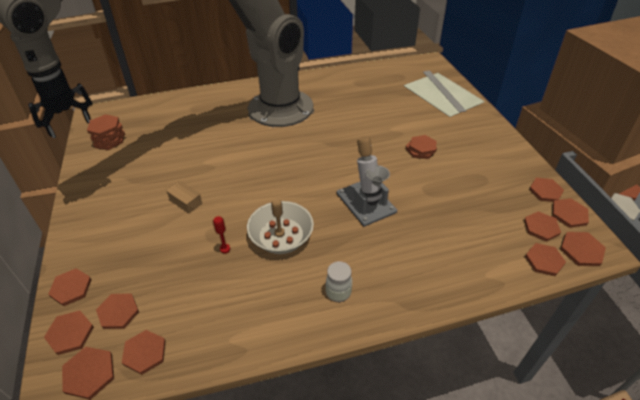

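View pics/top0.png

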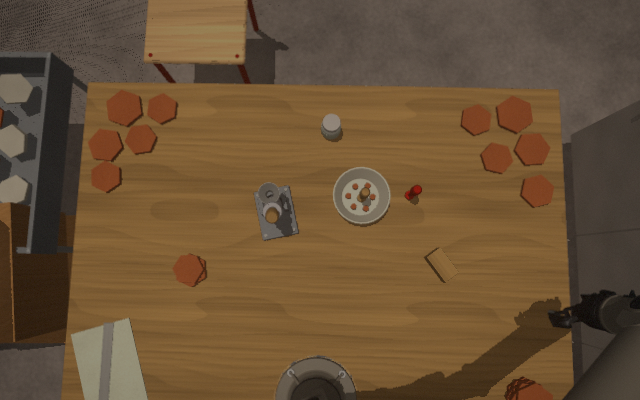

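The scene view shows the bowl with the stirrer at about (280,228), the red decoy at (221,235) and the extruder at (368,185). In the top view the bowl is at (362,196), the extruder at (273,213), the red decoy at (414,191), the jar at (331,126), the block at (442,264) and the single tile stack at (189,270). I'll crop both for finer pixel positions.

```bash
cat > h.py <<'E'
import numpy as np, cv2
from scipy.spatial.transform import Rotation as R
from scipy.optimize import least_squares
def cam(c):
    K=np.array([[c['fx'],0,c['cx']],[0,c['fy'],c['cy']],[0,0,1.]]); return K,np.array([c['k1'],0,0,0,0.])
def proj(c,P):
    K,d=cam(c); return cv2.projectPoints(np.atleast_2d(np.array(P,float)),c['rvec'],c['tvec'],K,d)[0][:,0]
def ray(c,uv):
    K,d=cam(c); n=cv2.undistortPoints(np.array([[uv]],float),K,d)[0,0]
    M=R.from_rotvec(c['rvec']).as_matrix(); return -M.T@c['tvec'], M.T@np.array([n[0],n[1],1])
def atz(c,uv,z):
    o,d=ray(c,uv); return o+d*(z-o[2])/d[2]
def tri(obs): # [(calib,uv),...]
    f=lambda p:np.concatenate([proj(c,p)[0]-uv for c,uv in obs])
    s=least_squares(f,[.6,0,.1]); return s.x,np.abs(s.fun).max()
E
python3 - <<'E'
import cv2,numpy as np
a=cv2.imread('pics/scene0.png');b=cv2.imread('pics/top0.png')
A=cv2.resize(a[130:270,200:400],(800,560),interpolation=cv2.INTER_CUBIC)
B=cv2.resize(b[150:250,250:430],(800,444),interpolation=cv2.INTER_CUBIC)
cv2.imwrite('pics/s1.png',A);cv2.imwrite('pics/t1.png',B)
E
```

```text
(no output)
```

View pics/s1.png

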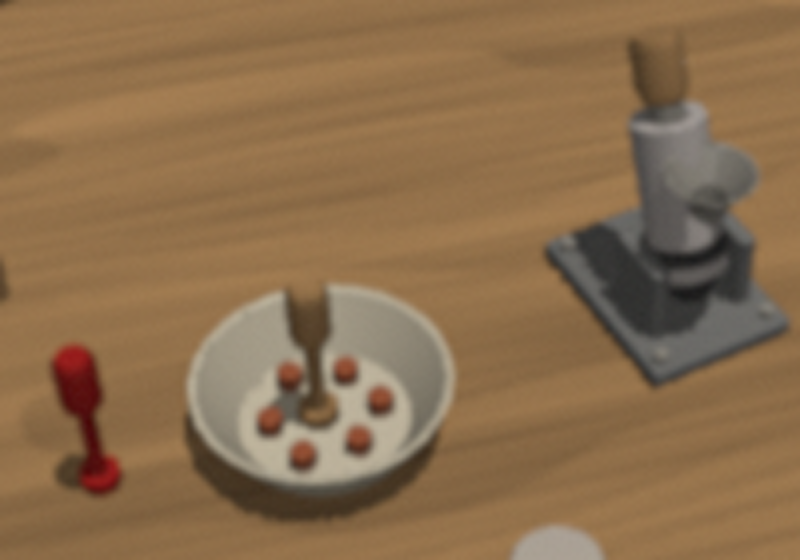

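View pics/t1.png

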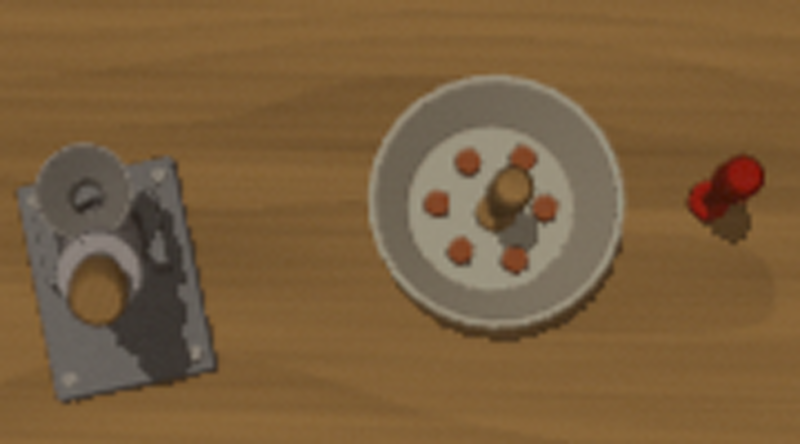

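Run:
```python
from bench import r
from h import *
S=r.calibration("scene");T=r.calibration("top")
s=lambda u,v:((u+.5)/4+199.5,(v+.5)/4+129.5); t=lambda u,v:((u+.5)/4.444+249.5,(v+.5)/4.44+149.5)
print("rim T",atz(T,t(496.5,201),.045),"S",atz(S,s(321,385),.045),"floor T",atz(T,t(491,208),.006))
print("foot T",atz(T,t(489,214),.018),"S",atz(S,s(318,408),.018))
print("knobtop T",atz(T,t(513,184),.12),"tri",tri([(T,t(513,186)),(S,s(308,290))]))
for n,a,b in(("mouth",(100,276),(669,120)),("funnel",(84,190),(711,177)),("knob",(97,292),(658,65))):
    print(n,tri([(T,t(*a)),(S,s(*b))]))
for p in((17,192),(172,157),(216,368),(62,402)): print("plate",atz(T,t(*p),.01))
for p in((545,250),(655,382),(787,322)): print("plateS",atz(S,s(*p),.01))
for p in ((468,162),(523,157),(545,208),(515,259),(460,251),(436,203)): print("pel",atz(T,t(*p),.016))
print("jar",atz(T,(331,124),.085),"red",atz(T,t(744,178),.118),"block",atz(T,(442,265),.04),"tiles",atz(T,(189,270),.03))
w=r.calibration("wrist");M=R.from_rotvec(w['rvec']).as_matrix();o=r.get_obs()
Rt=R.from_rotvec(o['orientation']).as_matrix();print("Rt",Rt,"campos in tool",Rt.T@(-M.T@w['tvec']-o['tcp_pos']),"Rtc",Rt.T@M.T,w['fx'],w['cx'],w['cy'])
```

```text
rim T [ 0.59132636 -0.12602073  0.045     ] S [ 0.60020927 -0.12403739  0.045     ] floor T [ 0.59232539 -0.12615899  0.006     ]
foot T [ 0.58640903 -0.12368085  0.018     ] S [ 0.59512514 -0.12688252  0.018     ]
knobtop T [ 0.59094236 -0.12885822  0.12      ] tri (array([ 0.58986155, -0.12639586,  0.12159367]), np.float64(0.8256574439161))
mouth (array([0.5255101 , 0.12837666, 0.14598324]), np.float64(0.9115040411745667))
funnel (array([0.57914791, 0.13931409, 0.13953082]), np.float64(0.40179763334367635))
knob (array([0.51155603, 0.12485829, 0.18184867]), np.float64(0.4198620608613055))
plate [0.59633551 0.19827614 0.01      ]
plate [0.62271361 0.09280436 0.01      ]
plate [0.47865879 0.05899902 0.01      ]
plate [0.45349786 0.16239994 0.01      ]
plateS [0.48631895 0.06055978 0.01      ]
plateS [0.62702011 0.09386614 0.01      ]
plateS [0.59996126 0.19927517 0.01      ]
pel [ 0.62221158 -0.10931554  0.016     ]
pel [ 0.62641016 -0.14670756  0.016     ]
pel [ 0.5915788  -0.16181164  0.016     ]
pel [ 0.55627323 -0.14167962  0.016     ]
pel [ 0.5609801  -0.10445184  0.016     ]
pel [ 0.59353086 -0.08785424  0.016     ]
jar [ 0.79320812 -0.03196324  0.085     ] red [ 0.59798707 -0.27404412  0.118     ] block [ 0.39093024 -0.36216239  0.04      ] tiles [0.36027369 0.3766208  0.03      ]
Rt [[ 8.97022478e-01  4.41984073e-01 -8.67710964e-04]
 [ 4.41984900e-01 -8.97021362e-01  1.42277787e-03]
 [-1.49510111e-04 -1.65977888e-03 -9.99998611e-01]] campos in tool [7.92850431e-02 1.82711312e-06 3.09691775e-02] Rtc [[ 1.36582352e-03 -9.49627112e-01 -3.13379135e-01]
 [ 9.99998909e-01  1.12048996e-03  9.62968988e-04]
 [-5.63323285e-04 -3.13380108e-01  9.49627606e-01]] 286.985514236204 316.1261257059541 199.0056898943903
```

Request:
carry_out --pt "0.04 -0.025 0 0.03 0.085" --pt "0.08 -0.05 0 0.06 0.085" --pt "0.12 -0.076 0 0.09 0.085" --pt "0.158 -0.1 0 0.12 0.085" --pt "0.198 -0.125 0 0.15 0.085" --pt "0.238 -0.15 0 0.18 0.085" --pt "0.277 -0.175 0 0.2 0.085" --pt "0.317 -0.2 0 0.22 0.085" --force 60

```text
clock: 0.9
tcp_pos: [0.4948, -0.2843, 0.4045]
orientation: [-3.12, -0.371, 0.001]
contact_force: [0.9, -0.4, 0.2]
grip_width: 0.085
gripper_force: 0.0
```

Request:
carry_out --pt "0.033 -0.033 0 0 0.085" --pt "0.066 -0.066 0 0 0.085" --pt "0.099 -0.099 0 0 0.085" --pt "0.12 -0.12 0 0 0.085" --pt "0.132 -0.133 0 0 0.085" --pt "0.132 -0.133 0 0 0.085" --pt "0.132 -0.133 0 0 0.085" --pt "0.132 -0.133 0 0 0.085"

```text
clock: 1.7
tcp_pos: [0.5904, -0.1281, 0.4045]
orientation: [3.119, 0.367, -0.002]
contact_force: [-0.6, 0.5, -0.8]
grip_width: 0.085
gripper_force: 0.0
```

Run:
```python
from bench import r
from h import *
import pickle
c=r.calibration("wrist");f=r.grab_frame("wrist");cv2.imwrite("pics/w1.png",f[:,:,::-1]);pickle.dump(c,open("w1.pkl","wb"))
o=r.get_obs();print(o['tcp_pos'],o['orientation'],o['contact_force'])
print(proj(c,[[.593,-.126,.045],[.59,-.126,.12],[.59,-.126,.018]]))
```

```text
[ 0.59041806 -0.12800419  0.40464918] [ 3.11911811e+00  3.67052809e-01 -1.15192689e-03] [-0.23117824  0.23411059  0.85265268]
[[314.12348389 172.6136545 ]
 [312.96771944 194.09278342]
 [313.68076874 170.02177478]]
```

View pics/w1.png

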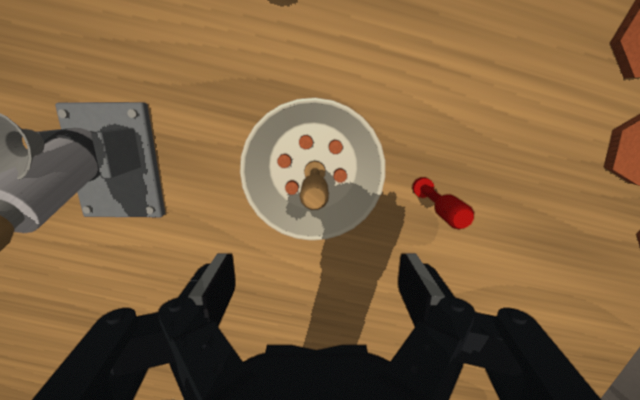

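Run:
```python
from h import *
import pickle
c=pickle.load(open("w1.pkl","rb"))
print("rim",atz(c,(313,169),.045),"floor",atz(c,(314,162),.006))
print("knobtop",atz(c,(315,184),.12),"foot",atz(c,(315,169.5),.018))
for p in((306,142),(335,147),(340,175),(284,160),(292,187)):print(atz(c,p,.018))
f=cv2.imread("pics/w1.png");cv2.imwrite("pics/w1c.png",cv2.resize(f[90:250,230:400],(680,640))[:600])
```

```text
rim [ 0.59688577 -0.12372952  0.045     ] floor [ 0.59778032 -0.12449794  0.006     ]
knobtop [ 0.59984363 -0.12558196  0.12      ] foot [ 0.59104167 -0.12746413  0.018     ]
[ 0.62188456 -0.10875759  0.018     ]
[ 0.62427953 -0.14486063  0.018     ]
[ 0.59152678 -0.15999841  0.018     ]
[ 0.59378859 -0.08698905  0.018     ]
[ 0.56181949 -0.10400762  0.018     ]
```

View pics/w1c.png

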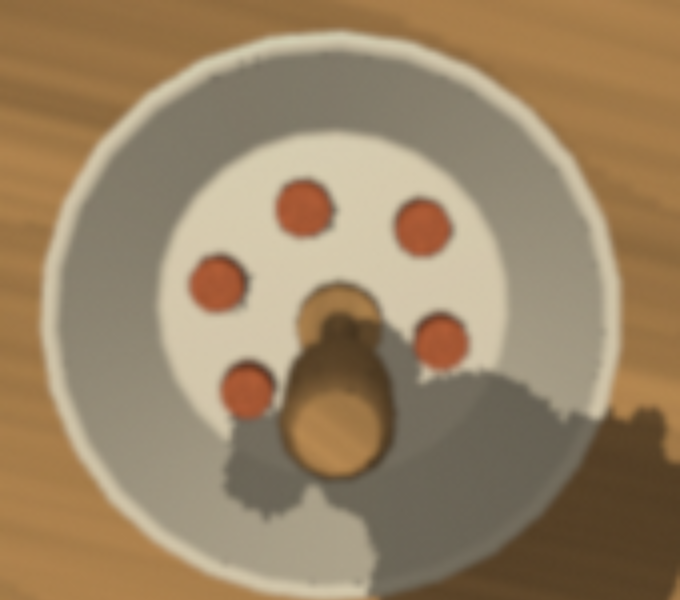

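The bowl's centre works out at (0.593, -0.125) and the stirrer stands at (0.590, -0.127), directly under the gripper. I'll descend and grip.

Request:
carry_out --pt "0 0 0.03 0 0.085" --pt "0 0 0.06 0 0.085" --pt "0 0 0.09 0 0.085" --pt "0 0 0.12 0 0.085" --pt "0 0 0.14 0 0.085" --pt "0 0 0.151 0 0.085" --pt "0 0 0.151 0 0.085" --pt "0 0 0.151 0 0.06"

```text
clock: 2.55
tcp_pos: [0.5916, -0.1263, 0.2546]
orientation: [3.119, 0.371, 0.002]
contact_force: [0.9, -0.5, 0.6]
grip_width: 0.073
gripper_force: 0.0
```

Request:
carry_out --pt "0 0 0 0 0.04" --pt "0 0 0 0 0.034" --pt "0 0 0 0 0.03" --pt "0 0 0 0 0.02" --pt "0 0 0 0 0.01" --pt "0 0 0 0 0.01" --pt "0 0 0 0 0.01" --pt "0 0 0 0 0.01" --force 60

```text
clock: 3.35
tcp_pos: [0.5917, -0.1257, 0.2547]
orientation: [3.119, 0.372, 0.002]
contact_force: [-1.5, -0.5, 5.2]
grip_width: 0.0267
gripper_force: 59.0
```

Request:
carry_out --pt "0 0 -0.002 0 0.01" --pt "0.0087 0.0021 -0.002 0 0.01" --pt "0.0165 0.004 -0.002 0 0.01" --pt "0.022 0.0075 -0.002 0 0.01" --pt "0.0235 0.013 -0.002 0 0.01" --pt "0.0195 0.0185 -0.002 0 0.01" --pt "0.014 0.0225 -0.002 0 0.01" --pt "0.0077 0.025 -0.002 0 0.01"

```text
clock: 4.15
tcp_pos: [0.6039, -0.1492, 0.2555]
orientation: [3.119, 0.371, -0.001]
contact_force: [-1.1, -0.2, -0.5]
grip_width: 0.0264
gripper_force: 58.9
```

Request:
carry_out --pt "-0.0067 0.001 0 0 0.01" --pt "-0.0134 0 0 0 0.01" --pt "-0.0197 -0.0026 0 0 0.01" --pt "-0.025 -0.0067 0 0 0.01" --pt "-0.0292 -0.012 0 0 0.01" --pt "-0.0318 -0.0184 0 0 0.01" --pt "-0.0327 -0.025 0 0 0.01" --pt "-0.0318 -0.0318 0 0 0.01"

```text
clock: 4.95
tcp_pos: [0.5667, -0.1245, 0.2562]
orientation: [3.119, 0.372, 0.003]
contact_force: [3.1, 1.0, -0.7]
grip_width: 0.0264
gripper_force: 59.1
```

Run:
```python
from bench import r
from h import *
import pickle
c=r.calibration("wrist");a=r.grab_frame("wrist")[:,:,::-1];b=r.grab_frame("top")[:,:,::-1]
pickle.dump(c,open("w2.pkl","wb"))
cv2.imwrite("pics/m2.png",np.hstack([cv2.resize(a,(480,300)),cv2.resize(b[160:235,322:402],(320,300))]))
o=r.get_obs();print(o['tcp_pos'],o['contact_force'],o['grip_width'])
```

```text
[ 0.56674381 -0.1232087   0.25599987] [3.45338178 0.38543332 0.68657377] 0.026675681011627744
```

View pics/m2.png

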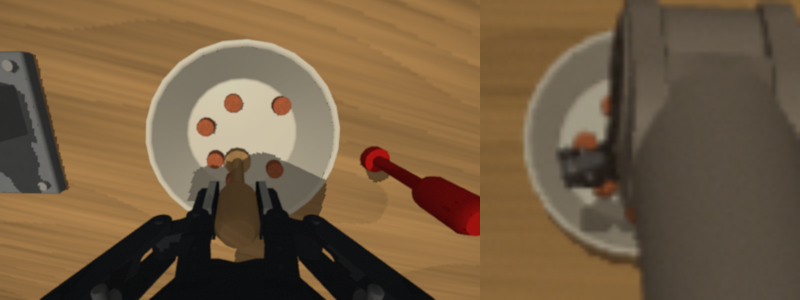

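The wrist view shows the stirrer held, its foot at about (237,160) in the half-size picture, and the pellets displaced but all still in the bowl. I'll carry on round.

Request:
carry_out --pt "0.0026 -0.0063 0 0 0.01" --pt "0.0067 -0.0117 0 0 0.01" --pt "0.012 -0.0158 0 0 0.01" --pt "0.0184 -0.0184 0 0 0.01" --pt "0.025 -0.0193 0 0 0.01" --pt "0.0318 -0.0184 0 0 0.01" --pt "0.038 -0.0158 0 0 0.01" --pt "0.0435 -0.0117 0 0 0.01"

```text
clock: 5.85
tcp_pos: [0.6064, -0.1032, 0.2556]
orientation: [-3.119, -0.373, 0.0]
contact_force: [-0.2, 0.3, -0.6]
grip_width: 0.0269
gripper_force: 59.2
```

Request:
carry_out --pt "0.0041 0.0054 0 0 0.01" --pt "0.0067 0.0117 0 0 0.01" --pt "0.0076 0.0184 0 0 0.01" --pt "0.0067 0.025 0 0 0.01" --pt "0.0041 0.0314 0 0 0.01" --pt "0 0.0368 0 0 0.01" --pt "-0.0054 0.041 0 0 0.01" --pt "-0.0117 0.0435 0 0 0.01"

```text
clock: 6.65
tcp_pos: [0.6041, -0.1488, 0.2557]
orientation: [3.119, 0.372, -0.0]
contact_force: [0.7, 0.2, -0.6]
grip_width: 0.0264
gripper_force: 59.1
```

Request:
carry_out --pt "-0.0067 0.001 0 0 0.01" --pt "-0.0134 0 0 0 0.01" --pt "-0.0197 -0.0026 0 0 0.01" --pt "-0.025 -0.0067 0 0 0.01" --pt "-0.0292 -0.012 0 0 0.01" --pt "-0.0318 -0.0184 0 0 0.01" --pt "-0.0327 -0.025 0 0 0.01" --pt "-0.0318 -0.0318 0 0 0.01"

```text
clock: 7.45
tcp_pos: [0.566, -0.1247, 0.2557]
orientation: [3.119, 0.372, -0.0]
contact_force: [2.4, -1.4, -0.9]
grip_width: 0.0267
gripper_force: 59.3
```

```bash
cat > pel.py <<'E'
from bench import r
from h import *
import sys
c=r.calibration("wrist");a=r.grab_frame("wrist")[:,:,::-1]
cv2.imwrite(sys.argv[1],a)
h=cv2.cvtColor(a,cv2.COLOR_BGR2HSV)
m=cv2.inRange(h,(3,120,60),(11,215,255))
n,_,st,ce=cv2.connectedComponentsWithStats(m)
C=np.array([.593,-.125])
for s,p in zip(st[1:],ce[1:]):
    if s[4]>40:
        q=atz(c,p,.016)[:2]-C
        if np.hypot(*q)<.09: print("pel",s[4],p.round(),(q*1000).round(1))
# white rim
o=r.get_obs();print(o['clock'],o['tcp_pos'],o['contact_force'],o['grip_width'])
E
python3 pel.py pics/w3.png
```

```text
pel 471 [326. 118.] [42.9  9.7]
pel 479 [375. 139.] [ 37.5 -28.4]
pel 464 [269. 149.] [12.3 44.4]
pel 433 [263. 202.] [-29.1  41.1]
pel 401 [353. 231.] [-35.6 -32.6]
pel 272 [299. 237.] [-51.2   7.6]
7.5 [ 0.56638075 -0.12323191  0.25584948] [ 2.42972068 -0.04977793 -0.11024981] 0.026914396242521805
```

All six pellets are still in the bowl, but they've mostly been pushed outwards. A wider circle will carry them along.

Request:
carry_out --pt "-0.0035 -0.0098 0 0 0.01" --pt "0.0018 -0.0166 0 0 0.01" --pt "0.0086 -0.022 0 0 0.01" --pt "0.0166 -0.0252 0 0 0.01" --pt "0.025 -0.0263 0 0 0.01" --pt "0.0336 -0.0252 0 0 0.01" --pt "0.0416 -0.022 0 0 0.01" --pt "0.0484 -0.0166 0 0 0.01"

```text
clock: 8.3
tcp_pos: [0.6081, -0.0979, 0.2547]
orientation: [3.119, 0.372, -0.011]
contact_force: [-4.6, -4.7, 2.1]
grip_width: 0.0264
gripper_force: 59.8
```

```bash
python3 pel.py pics/w4.png
```

```text
pel 431 [347. 181.] [43.4 10. ]
pel 434 [295. 197.] [22.  44.8]
pel 448 [393. 199.] [ 38.  -28.1]
pel 221 [281. 238.] [-15.   48.6]
8.35 [ 0.60942157 -0.09888824  0.25487038] [ 0.18266729 -5.38633412  0.12265869] 0.026427636948937464
```

Request:
carry_out --pt "0.0053 0.0068 0 0 0.01" --pt "0.0086 0.0148 0 0 0.01" --pt "0.0097 0.0233 0 0 0.01" --pt "0.0086 0.0318 0 0 0.01" --pt "0.0053 0.0398 0 0 0.01" --pt "0 0.0466 0 0 0.01" --pt "-0.0068 0.052 0 0 0.01" --pt "-0.0148 0.0552 0 0 0.01"

```text
clock: 9.15
tcp_pos: [0.6074, -0.1507, 0.2548]
orientation: [-3.112, -0.377, 0.005]
contact_force: [-4.2, 5.9, 0.4]
grip_width: 0.0267
gripper_force: 59.7
```

Request:
carry_out --pt "-0.0085 0.0011 0 0 0.01" --pt "-0.017 0 0 0 0.01" --pt "-0.025 -0.0033 0 0 0.01" --pt "-0.0318 -0.0086 0 0 0.01" --pt "-0.0371 -0.0154 0 0 0.01" --pt "-0.0404 -0.0234 0 0 0.01" --pt "-0.0415 -0.032 0 0 0.01" --pt "-0.0404 -0.0404 0 0 0.01"

```text
clock: 9.95
tcp_pos: [0.5597, -0.1238, 0.2565]
orientation: [3.118, 0.374, 0.004]
contact_force: [5.5, -5.3, 2.4]
grip_width: 0.0266
gripper_force: 60.4
```

```bash
python3 pel.py pics/w5.png
```

```text
pel 503 [351. 110.] [47.1 -4.9]
pel 489 [281. 122.] [27.1 41.1]
pel 481 [386. 147.] [ 28.1 -37. ]
pel 447 [261. 182.] [-19.1  46.6]
pel 393 [293. 225.] [-48.5  16. ]
pel 369 [335. 233.] [-47.1 -18.6]
10.0 [ 0.56006881 -0.12292663  0.25666038] [ 4.0966858  -1.14165138  1.18062697] 0.026642231511040598
```

View pics/w5.png

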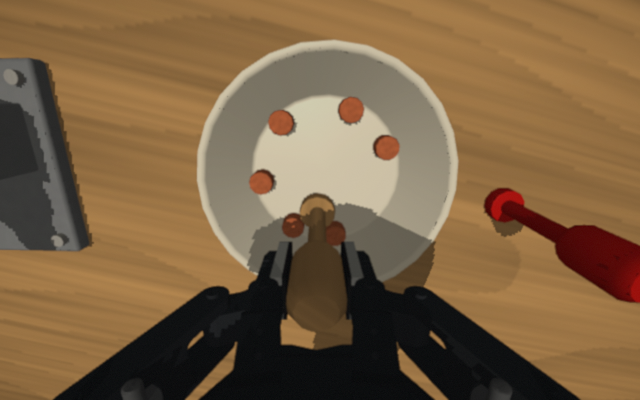

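Tracking the pellets in ring order, five of the six have moved about 26 mm or more, and none has spilled. The picture shows all six in the bowl, at (281,122), (351,110), (386,147), (261,182), (293,225) and (335,233). I'll bring the stirrer back to the centre and set it down.

Request:
carry_out --pt "0.006 0.0015 0 0 0.01" --pt "0.012 0.003 0 0 0.01" --pt "0.018 0.005 0 0 0.01" --pt "0.024 0.007 0 0 0.01" --pt "0.03 0.0085 0 0 0.01" --pt "0.032 0.0085 0 0 0.01" --pt "0.032 0.0085 0 0 0.01" --pt "0.032 0.0085 0.001 0 0.01"

```text
clock: 10.8
tcp_pos: [0.5924, -0.1253, 0.2549]
orientation: [3.119, 0.373, 0.0]
contact_force: [-0.3, 0.4, 7.1]
grip_width: 0.0268
gripper_force: 60.5
```

```bash
python3 pel.py pics/w6.png
python3 - <<'E'
import cv2,numpy as np
from bench import r
from h import *
a=cv2.imread('pics/w6.png');c=r.calibration("wrist")
h=cv2.cvtColor(a,cv2.COLOR_BGR2HSV)
m=cv2.inRange(h,(9,95,60),(25,255,255))
# wood pixels inside bowl near image of foot
for z in(.02,.05,.075): print(z,proj(c,[[.593,-.125,z]])[0].round(1))
for v in range(130,300,8):
    x=np.where(m[v,260:380])[0]+260
    if len(x): print(v,x.min(),x.max(),len(x),x.mean().round(1))
E
```

```text
pel 448 [337. 154.] [47.3 -4.7]
pel 459 [270. 165.] [27.3 40.9]
pel 435 [372. 188.] [ 28.4 -37. ]
pel 437 [252. 220.] [-18.7  46.6]
10.85 [ 0.59235989 -0.12523833  0.25496906] [-0.54634356 -0.20208381  0.60718153] 0.026772416832437366
0.02 [315.4 213.3]
0.05 [315.3 229.6]
0.075 [315.2 247.5]
146 328 346 19 337.0
154 266 349 34 317.8
162 260 346 41 300.2
170 260 281 22 270.5
178 365 378 14 371.5
186 361 379 19 370.0
194 363 379 17 371.0
202 303 330 28 316.5
210 260 333 35 314.9
218 260 332 38 308.9
226 260 327 25 311.6
234 308 324 17 316.0
242 307 325 19 316.0
250 298 335 38 316.5
258 293 339 47 316.0
266 292 341 50 316.5
274 291 342 52 316.5
282 289 343 55 316.0
290 288 344 57 316.0
298 287 345 59 316.0
```

The stirrer is upright, with its foot centred at (316,213) as predicted. I'll lower the last bit and release.

Request:
carry_out --pt "0 0 0.001 0 0.01" --pt "0 0 0.001 0 0.01" --pt "0 0 0.001 0 0.03" --pt "0 0 0.001 0 0.034" --pt "0 0 0.001 0 0.04" --pt "0 0 0.001 0 0.05" --pt "0 0 0.001 0 0.06" --pt "0 0 0.001 0 0.06"

```text
clock: 11.65
tcp_pos: [0.5923, -0.1253, 0.2536]
orientation: [-3.119, -0.373, 0.0]
contact_force: [0.5, 0.3, 0.1]
grip_width: 0.0602
gripper_force: 0.0
```

Request:
carry_out --pt "0 0 -0.005 0 0.06" --pt "0 0 -0.02 0 0.06" --pt "0 0 -0.045 0 0.06" --pt "0 0 -0.075 0 0.06" --pt "0 0 -0.105 0 0.06" --pt "0 0 -0.13 0 0.06" --pt "0 0 -0.15 0 0.06" --pt "0 0 -0.15 0 0.06"

```text
clock: 12.45
tcp_pos: [0.5931, -0.1254, 0.4084]
orientation: [3.118, 0.372, 0.011]
contact_force: [-0.3, -0.3, -0.6]
grip_width: 0.0598
gripper_force: 0.0
```

```bash
python3 pel.py pics/w7.png
python3 - <<'E'
import cv2,numpy as np
from bench import r
from h import *
a=cv2.imread('pics/w7.png');c=r.calibration("wrist")
h=cv2.cvtColor(a,cv2.COLOR_BGR2HSV)
m=cv2.inRange(h,(9,95,60),(25,255,255))
print(proj(c,[[.592,-.125,z] for z in(.018,.05,.086,.118)]).round(1).tolist())
for v in range(150,216,4):
    x=np.where(m[v,290:335])[0]+290
    if len(x): print(v,x.min(),x.max(),len(x),x.mean().round(1))
E
```

```text
pel 143 [327. 136.] [47. -5.]
pel 146 [288. 143.] [27.1 41. ]
pel 140 [349. 157.] [ 28.2 -37.5]
pel 136 [276. 177.] [-19.2  46.6]
pel 132 [295. 203.] [-47.7  15.5]
pel 44 [320. 212.] [-51.6 -20.6]
12.5 [ 0.59261349 -0.12528068  0.40628777] [-0.9221187  -0.28862276 -0.45983414] 0.06019219625281928
[[314.8, 171.8], [314.8, 177.8], [314.7, 186.0], [314.6, 195.1]]
150 290 290 1 290.0
162 315 315 1 315.0
166 308 323 16 315.5
170 306 325 20 315.5
174 306 325 20 315.5
178 307 324 18 315.5
182 305 326 22 315.5
186 304 327 24 315.5
190 303 328 26 315.5
194 302 329 28 315.5
198 291 329 38 310.3
202 290 328 39 309.0
206 290 325 31 308.2
210 314 325 11 319.1
214 317 323 7 320.0
```

Request:
carry_out --pt "-0.004 -0.04 -0.01 0 0.085" --pt "-0.008 -0.08 -0.02 0 0.085" --pt "-0.012 -0.12 -0.03 0 0.085" --pt "-0.015 -0.16 -0.04 0 0.085" --pt "-0.019 -0.2 -0.04 0 0.085" --pt "-0.022 -0.235 -0.04 0 0.085" --pt "-0.024 -0.263 -0.04 0 0.085" --pt "-0.024 -0.263 -0.04 0 0.085"

```text
clock: 13.3
tcp_pos: [0.5051, 0.129, 0.4432]
orientation: [-3.116, -0.384, 0.002]
contact_force: [-0.2, 0.5, 0.2]
grip_width: 0.0846
gripper_force: 0.0
```

Run:
```python
from bench import r
from h import *
import pickle
c=r.calibration("wrist");a=r.grab_frame("wrist")[:,:,::-1];t=r.grab_frame("top")[:,:,::-1];s=r.grab_frame("scene")[:,:,::-1]
pickle.dump(c,open("w8.pkl","wb"))
for n,i in(("w8",a),("t8",t),("s8",s)): cv2.imwrite(f"pics/{n}.png",i)
M=np.array([.5255,.1284,.146]);z=np.array([-.333,-.0806,.939]);x=np.array([.913,.221,.343])
print(proj(c,[M,M+.012*z,M+.057*z,M+.048*x-.004*z]).round(1).tolist())
cv2.imwrite("pics/w8c.png",cv2.resize(a[60:260,180:440],(780,600),interpolation=cv2.INTER_CUBIC))
o=r.get_obs();print(o['tcp_pos'],o['orientation'])
```

```text
[[322.0, 170.4], [322.2, 177.6], [322.9, 209.6], [323.1, 120.4]]
[0.50708571 0.12380026 0.44317863] [ 3.11875856e+00  3.71513608e-01 -1.50738385e-03]
```

View pics/w8c.png

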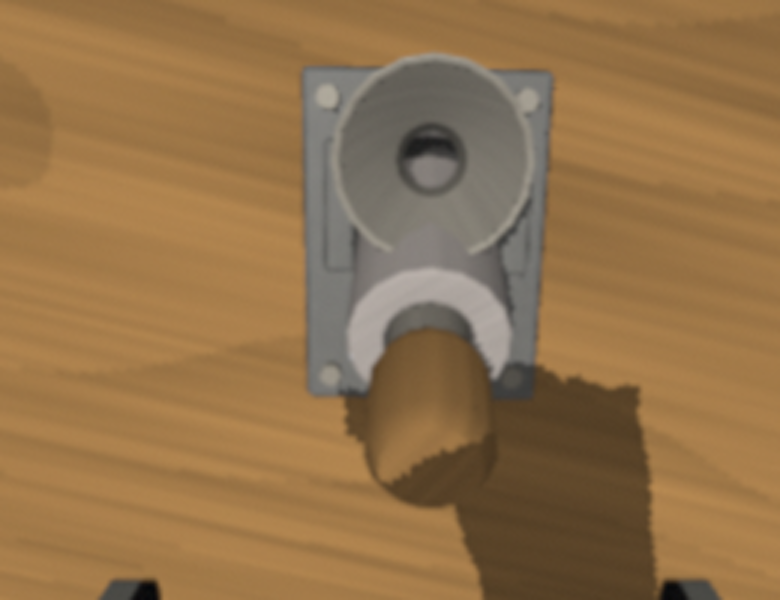

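The axis runs straight up the picture: funnel hole at crop (432,155), mouth ring spanning 346 to 513 with its top edge at row 267, knob bottom at row 505. So the yaw matches the tool's. I'll fit the barrel position from the three views.

```bash
cat > fit.py <<'E'
from bench import r
from h import *
import pickle
W=pickle.load(open("w8.pkl","rb"));S=r.calibration("scene");T=r.calibration("top")
s=lambda u,v:((u+.5)/4+199.5,(v+.5)/4+129.5); t=lambda u,v:((u+.5)/4.444+249.5,(v+.5)/4.44+149.5); w=lambda u,v:((u+.5)/3+179.5,(v+.5)/3+59.5)
a=np.linspace(0,2*np.pi,120)
ring=lambda rad,z:np.c_[rad*np.cos(a),rad*np.sin(a),0*a+z]
knob=np.vstack([ring(18*np.sqrt(1-((120-z)/8)**2*.6),z) for z in np.linspace(112,120,5)]+[ring(18,135)]+[ring(18*np.sqrt(max(0,1-((z-150)/7)**2*.6)),z) for z in np.linspace(150,157,5)])/1000
mouth=ring(26,100)/1000
def frame(y,l=.35): return R.from_euler('ZY',[y,-l]).as_matrix()
E=[(W,knob,0,w(366,0)[0]),(W,knob,1,w(497,0)[0]),(W,knob,3,w(0,505)[1]),(W,mouth,0,w(346,0)[0]),(W,mouth,1,w(513,0)[0]),(W,mouth,2,w(0,267)[1]),
(T,knob,0,t(67,0)[0]),(T,knob,1,t(128,0)[0]),(T,knob,3,t(0,326)[1]),(T,mouth,0,t(57,0)[0]),(T,mouth,1,t(143,0)[0]),(T,mouth,2,t(0,234)[1]),
(S,knob,0,s(629,0)[0]),(S,knob,1,s(688,0)[0]),(S,knob,2,s(0,33)[1]),(S,mouth,1,s(709,0)[0])]
def res(p):
    o=[]
    for c,P,k,v in E:
        q=proj(c,P@frame(p[3]).T+p[:3]); o.append([q[:,0].min(),q[:,0].max(),q[:,1].min(),q[:,1].max()][k]-v)
    return np.array(o)*np.array([2. if e[0] is W else 1 for e in E])
f=least_squares(res,[.559,.136,.05,.24],x_scale=.01,loss='soft_l1')
p=f.x;print(p,res(p).round(1));F=frame(p[3]);
print("axis",F[:,2],"mouth",p[:3]+.1*F[:,2],"knob",p[:3]+.135*F[:,2])
E
python3 fit.py
```

```text
[0.55681429 0.13500518 0.05676569 0.23016257] [-1.4  1.7 -2.4 -0.1  0.2  1.  -0.7 -0.4  0.2 -0.6 -0.7  0.3 -1.  -0.3
 -2.  -1.6]
axis [-0.33385536 -0.07822727  0.93937271] mouth [0.52342876 0.12718245 0.15070296] knob [0.51174382 0.1244445  0.183581  ]
```

Request:
carry_out --pt "0.0046 0.0005 0.02 0 0.085" --pt "0.0046 0.0005 0.045 0 0.085" --pt "0.0046 0.0005 0.07 0 0.085" --pt "0.0046 0.0005 0.09 0 0.085" --pt "0.0046 0.0005 0.105 0 0.085" --pt "0.0046 0.0005 0.109 0 0.085" --pt "0.0046 0.0005 0.109 0 0.06" --pt "0.0046 0.0005 0.109 0 0.045" --force 40

```text
clock: 14.25
tcp_pos: [0.5121, 0.1248, 0.3354]
orientation: [3.12, 0.371, 0.002]
contact_force: [0.4, -0.0, 0.0]
grip_width: 0.0585
gripper_force: 0.0
```

Request:
carry_out --pt "0 0 0 0 0.042" --pt "0 0 0 0 0.04" --pt "0 0 0 0 0.036" --pt "0 0 0 0 0.032" --pt "0 0 0 0 0.02" --pt "0 0 0 0 0.02" --pt "0 0 0 0 0.02" --pt "0 0 0 0 0.02" --force 40

```text
clock: 15.05
tcp_pos: [0.5118, 0.1253, 0.3355]
orientation: [3.119, 0.373, 0.002]
contact_force: [-1.6, 0.1, 5.8]
grip_width: 0.0349
gripper_force: 39.8
```

Run:
```python
from bench import r
for i in range(3):
    r.grab_frame("top") if i else 0
    o=r.get_obs();print(o['clock'],o['tcp_pos'],o['contact_force'],o['moment'],o['grip_width'],o['gripper_force'])
```

```text
15.05 [0.51183305 0.12531602 0.33548679] [-1.55860258  0.10606848  5.76059524] [-0.18370402  0.31886595 -0.04779656] 0.034878844476352734 39.75105443503708
15.1 [0.51181461 0.12531462 0.33545717] [-1.91106237 -0.65753385  5.10527457] [-0.24477     0.25429961 -0.03432603] 0.03492916637844511 39.750636282842606
15.15 [0.51183064 0.1253133  0.33549469] [-1.98954689 -1.01018936  5.48165884] [-0.22512488  0.29475158 -0.01649408] 0.03468953320622801 39.751026921439916
```

Request:
carry_out --pt "-0.0003 0 -0.001 0 0.02" --pt "-0.0007 0 -0.002 0 0.02" --pt "-0.0014 0 -0.004 0 0.02" --pt "-0.002 0 -0.0056 0 0.02" --pt "-0.0027 0 -0.0075 0 0.02" --pt "-0.0034 0 -0.0094 0 0.02" --pt "-0.0034 0 -0.0094 0 0.02" --pt "-0.0034 0 -0.0094 0 0.02"

```text
clock: 15.95
tcp_pos: [0.5084, 0.1245, 0.3445]
orientation: [-3.119, -0.373, -0.001]
contact_force: [1.8, 1.2, -0.6]
grip_width: 0.0346
gripper_force: 40.7
```

```bash
cat > ob.py <<'E'
from bench import r
import numpy as np
f=[];m=[]
for i in range(4):
    r.grab_frame("top"); o=r.get_obs();f.append(o['contact_force']);m.append(o['moment'])
F=np.mean(f,0);X=np.array([.972,.235,0]);Y=np.array([.235,-.972,0]);Z=np.array([-.334,-.0795,.939]);BX=np.array([.913,.221,.343])
D=o['tcp_pos']-np.array([.5118,.1253,.3355])
print(o['clock'],o['tcp_pos'],"F",F.round(2),"along",(F@Z).round(2),"lat x,y",(F@BX).round(2),(F@Y).round(2),"M",np.mean(m,0).round(2),"moved",(D@Z*1e3).round(2),(D@BX*1e3).round(2),(D@Y*1e3).round(2),o['grip_width'],o['gripper_force'])
E
python3 ob.py
```

```text
16.15 [0.50842867 0.12450937 0.34437096] F [ 3.03  0.76 -0.45] along -1.49 lat x,y 2.78 -0.03 M [ 0.14 -0.65 -0.01] moved 9.52 -0.21 -0.02 0.034637530564051215 40.70142735494301
```

Request:
carry_out --pt "-0.0007 0 -0.003 0 0.02" --pt "-0.0018 0 -0.006 0 0.02" --pt "-0.0028 0 -0.009 0 0.02" --pt "-0.0042 0 -0.0125 0 0.02" --pt "-0.0055 0 -0.016 0 0.02" --pt "-0.0068 0 -0.02 0 0.02" --pt "-0.0082 0 -0.0235 0 0.02" --pt "-0.0082 0 -0.0235 0 0.02"

```text
clock: 16.95
tcp_pos: [0.5, 0.1225, 0.3682]
orientation: [3.119, 0.373, -0.0]
contact_force: [2.4, 0.6, -3.2]
grip_width: 0.0349
gripper_force: 40.7
```

```bash
python3 ob.py
```

```text
17.15 [0.50025529 0.12249816 0.36758913] F [ 1.65  0.36 -2.26] along -2.7 lat x,y 0.81 0.04 M [ 0.06 -0.32  0.  ] moved 34.21 -0.15 0.01 0.03489391578832025 40.72450135136023
```

Request:
carry_out --pt "-0.001 0 -0.003 0 0.02" --pt "-0.002 0 -0.006 0 0.02" --pt "-0.0033 0 -0.0094 0 0.02" --pt "-0.0045 0 -0.013 0 0.02" --pt "-0.0058 0 -0.0165 0 0.02" --pt "-0.0068 0 -0.019 0 0.02" --pt "-0.0075 0 -0.021 0 0.02" --pt "-0.0075 0 -0.021 0 0.02"

```text
clock: 17.95
tcp_pos: [0.4929, 0.1207, 0.3889]
orientation: [3.119, 0.373, -0.0]
contact_force: [0.9, -0.3, -3.9]
grip_width: 0.0348
gripper_force: 40.6
```

```bash
python3 ob.py
cat > cmp.py <<'E'
from bench import r
from h import *
import pickle,sys
S=r.calibration("scene")
W=r.calibration("wrist");a=r.grab_frame("wrist")[:,:,::-1];s=np.mean([r.grab_frame("scene") for _ in range(3)],0).astype(np.uint8)[:,:,::-1];n=sys.argv[1]
pickle.dump(W,open(n+".pkl","wb"));cv2.imwrite(f"pics/{n}w.png",a);cv2.imwrite(f"pics/{n}s.png",s)
o=np.array([.5568,.1350,.0568]);F=R.from_euler('ZY',[.232,-.35]).as_matrix()
for nm,c in(("w",W),("s",S)):
    for z in(.1,.16,.2): print(nm,z,proj(c,[o+F[:,2]*z]).round(1))
q=proj(W,[o+F[:,2]*.12])[0];u,v=(int(k) for k in q)
A=a[max(0,v-70):v+80,max(0,u-60):u+60]
q=proj(S,[o+F[:,2]*.12])[0];u2,v2=(int(k) for k in q)
B=s[v2-40:v2+35,u2-30:u2+30]
print("w crop origin",max(0,u-60),max(0,v-70),"scale",600/A.shape[0],"s crop",u2-30,v2-40,"scale 5")
cv2.imwrite(f"pics/{n}.png",np.hstack([cv2.resize(A,(int(A.shape[1]*500/A.shape[0]),500),interpolation=cv2.INTER_CUBIC),cv2.resize(B,(400,500),interpolation=cv2.INTER_CUBIC)])[:, :800])
E
python3 cmp.py p1
```

```text
18.15 [0.49303465 0.12073938 0.38848654] F [ 0.29  0.05 -3.97] along -3.83 lat x,y -1.08 0.02 M [-0.01 -0.02 -0.04] moved 56.38 0.03 0.02 0.035261686631440074 40.61169980093837
w 0.1 [[316.8 173.2]]
w 0.16 [[316.8 230.8]]
w 0.2 [[316.9 291.5]]
s 0.1 [[365.4 157.9]]
s 0.16 [[362.3 136.4]]
s 0.2 [[360.2 121.5]]
w crop origin 256 119 scale 4.0 s crop 334 110 scale 5
```

View pics/p1.png

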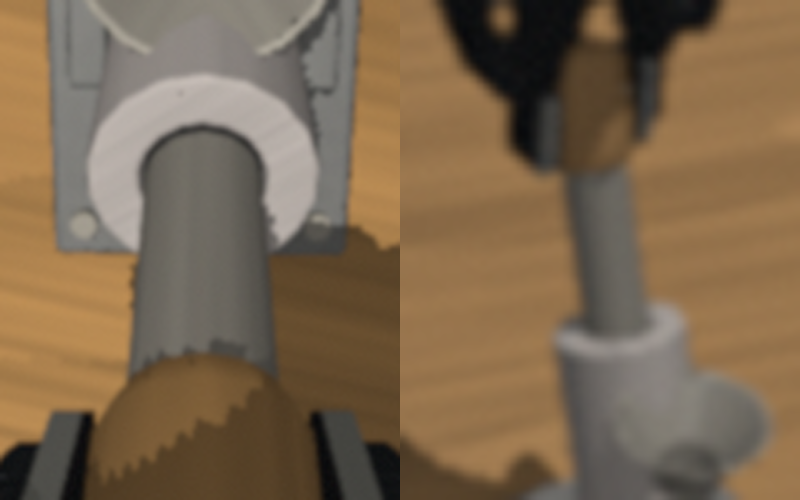

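The left half (wrist) shows the shaft drawn out of the mouth at about (200,130) with no dark ring yet. The right half (scene) agrees, with clean grey steel down to the mouth at about (625,325). That fits 56 mm of 60. I'll go on and watch the shaft brightness numerically.

Request:
carry_out --pt "-0.0003 0 -0.0008 0 0.02" --pt "-0.0006 0 -0.0016 0 0.02" --pt "-0.0009 0 -0.0025 0 0.02" --pt "-0.0012 0 -0.0034 0 0.02" --pt "-0.0012 0 -0.0034 0 0.02" --pt "-0.0012 0 -0.0034 0 0.02" --pt "-0.0012 0 -0.0034 0 0.02" --pt "-0.0012 0 -0.0034 0 0.02"

```text
clock: 19.15
tcp_pos: [0.4919, 0.1205, 0.392]
orientation: [3.119, 0.373, -0.0]
contact_force: [-0.1, 0.0, -4.2]
grip_width: 0.0354
gripper_force: 40.6
```

```bash
python3 ob.py
cat > prof.py <<'E'
from bench import r
from h import *
import pickle,sys
o=np.array([.5568,.1350,.0568]);F=R.from_euler('ZY',[.232,-.35]).as_matrix()
def prof(img,c,ox):
    g=img.mean(2);out=[]
    for z in np.arange(94,112,1.)/1000:   # barrel z, on the shaft's surface facing +x (camera side)
        out.append(np.mean([g[int(round(v)),int(round(u))] for u,v in proj(c,[o+F@np.array([ox,y,z]) for y in(-.004,-.002,0,.002,.004)])]))
    return np.round(out).astype(int)
print("z 94..111")
print("56:",prof(cv2.imread("pics/p1w.png"),pickle.load(open("p1.pkl","rb")),.013))
c=r.calibration("wrist");a=r.grab_frame("wrist")[:,:,::-1];cv2.imwrite("pics/now.png",a)
print("now:",prof(a,c,.013))
s=np.mean([r.grab_frame("scene") for _ in range(4)],0)
S=r.calibration("scene")
print("scene 56:",prof(cv2.imread("pics/p1s.png"),S,.013),"now",prof(s,S,.013))
E
python3 prof.py
```

```text
19.35 [0.49188987 0.12048353 0.3919856 ] F [ 0.58  0.35 -4.54] along -4.49 lat x,y -0.95 -0.21 M [-0.01  0.06  0.03] moved 60.07 0.13 0.0 0.03501032737689926 40.580043476074934
z 94..111
56: [171 171 156 119 119  74  67  79  88 102 105 105 105 105 105 105 105 105]
now: [173 168 150 151 121  90  90  65  54  63  64  86 101 101 105 105 105 105]
scene 56: [146 141 136 129 115 111 105 102 101 100 100 100 100 101 100 101 101 101] now [144 135 128 118  96  90  84  83  86  88  94  98  99 101 101 101 101 101]
```

```bash
cat > p2.py <<'E'
from bench import r
from h import *
import pickle
o=np.array([.5568,.1350,.0568]);F=R.from_euler('ZY',[.232,-.35]).as_matrix()
def go(img,c):
    f=lambda ox,z:proj(c,[o+F@np.array([ox,0,z])])[0]
    print("bore edge far row",f(.014,.1),"outer far",f(.026,.1),"surf z100..106",[f(.013,.1+k/1e3)[1].round(1) for k in range(0,8,2)],"knob112",f(.013,.172).round(1))
    u=int(round(f(.013,.13)[0])); P=img[:,u-3:u+4].mean(1)
    print("rows 140-185",P[140:186].mean(1).round().astype(int))
    print("R-B rows 225-260",(P[225:262,2]-P[225:262,0]).round().astype(int))
go(cv2.imread("pics/p1w.png"),pickle.load(open("p1.pkl","rb")))
go(cv2.imread("pics/now.png"),r.calibration("wrist"))
E
python3 p2.py
```

```text
bore edge far row [317.00074444 156.56254239] outer far [317.15593663 141.14753082] surf z100..106 [np.float64(157.8), np.float64(159.2), np.float64(160.7), np.float64(162.2)] knob112 [317.1 229.1]
rows 140-185 [144 164 183 186 181 177 176 175 175 175 175 175 175 174 168 147 104  65
  75  97 106 106 106 106 106 106 106 106 106 106 106 106 106 106 105 105
 105 105 105 105 105 105 105 105 105 105]
R-B rows 225-260 [40 54 57 59 62 65 66 68 68 69 68 69 69 69 69 70 70 70 70 67 61 54 50 49
 49 49 49 49 49 49 49 49 49 49 49 49 49]
bore edge far row [317.00066393 154.1946527 ] outer far [317.15334247 138.92415677] surf z100..106 [np.float64(155.4), np.float64(156.8), np.float64(158.2), np.float64(159.7)] knob112 [317.1 224.4]
rows 140-185 [185 184 177 173 175 175 175 175 175 175 174 173 165 142 111  84  59  53
  72  95 105 106 106 106 106 106 106 106 106 105 105 105 105 105 106 105
 105 105 105 105 105 105 105 105 105 105]
R-B rows 225-260 [40 53 57 60 62 64 66 68 68 68 68 68 69 69 70 70 70 70 70 70 67 62 55 50
 49 49 49 49 49 49 49 49 49 49 49 49 49]
```

The dark ring now shows at the mouth, the encoders give 60.1 mm along the axis, the knob hasn't slipped in the grip and the lateral force is under 1 N. I'll hand in.

```bash
python3 -c "
from bench import r
print(r.hand_in())"
```

```text
the job is handed in; nothing more can be done
None
```

The job is handed in with no verdict returned: the pellets are stirred (an estimated five of six moved over 18 mm, none spilled), the stirrer was released upright in the bowl, and the plunger is held 60 mm out with its dark ring at the barrel's mouth.

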